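# Close and clamp a split mould in the bench vise

## Task

Close the split mould for pouring: stand the loose aluminium half on the vise bed and slide it by hand flush against its mate, channel to channel, so that no gap is left and the ends line up. Let go of it, and only then crank the vise jaw up to it until it is just snug - do not force it - and leave the crank. Do not disturb the other things on the bench.

Things in the scene. Friction and masses are not known exactly. Their poses are not given: they have to be found in the camera images.
- vise: grey bench vise bolted to the table. Origin: on the table under mid-bed. Its y runs along the screw from crank (-y) to fixed jaw (+y), x across, z up. Flat bed 66 mm wide, 48 mm above the table. Fixed jaw: 76 mm wide, y = +55 mm (its face) to +88, top 96 mm above the table. End bracket holding the screw: y = -108 to -90 mm, 50 mm wide, top 94 mm high. Foot lugs reach x = +-77 mm, 20 mm high
- back_half: the mate: half of an aluminium split mould, loose (0.24 kg), already on the vise bed 0 to 4 mm short of the fixed jaw, up to 6 mm off mid-bed in x. 60 mm long (x), 30 thick (y), 55 tall. Origin: centre of its underside; axes as the vise. Its joint face, with a 16 mm wide pouring channel open at the top, is at y = -15 mm, towards the crank
- back_half_face (a point): centre of the mate's joint face, 27.5 mm above the bed; axes as back_half
- loose_half: the loose half, same size (60 x 30 x 55 mm, 0.17 to 0.32 kg), standing upright on the table on the vise's fixed-jaw side. Origin: centre of its underside, x along its 60 mm length, z up. Its joint face, with the 16 mm wide, 10 mm deep channel open at the top, is at y = +15 mm; the back (y = -15 mm) is plain. No dowels: it slides freely on the bed. Held by its two ends its joint face stays free
- loose_half_face (a point): centre of the loose half's joint face, 27.5 mm above its underside; axes as loose_half
- jaw: moving jaw of the vise, 76 mm wide (x), 26 mm thick with its 6 mm rubber liner (gives 1 mm per 25 N), top 96 mm above the table. Origin: bottom middle of its liner face, at bed height; axes as the vise. It moves along the vise's y, only by the crank. At the start the slot between it and the mate is 59 to 71 mm wide, for the 30 mm thick loose half
- jaw_face (a point): centre of the moving jaw's liner face (towards +y, liner at rest), 28 mm above the bed; axes as the vise
- crank (a joint): vise crank angle, rad; 0: jaw open, knob straight up. Grows clockwise seen from the handle end (from the top the knob goes towards the vise's +x) and closes the jaw by 16 mm a turn. Starts at 4.4 to 8.0; closing takes 2 to 3 turns. Free it takes about 4 N at the knob; it stays where left. After the bite 1 N more at the knob is 15 N at the jaw; snug: 1 to 3 N more
- crank_knob (a point): middle of the crank's knob: a black cylinder 18 mm thick, 45 mm long along the vise's y, spinning freely on its pin, so that it can stay in the fingers all the way round. It circles with radius 38 mm round the shaft, which lies at the vise's x = 0, 76 mm above the table; the knob's middle is at the vise's y = -167.5 mm, the crank arm 24 mm from it towards the bracket. Axes turn with the crank
- small_half: half of another, smaller mould, same aluminium and shape: only 40 x 22 x 36 mm. Not part of the job. Origin: centre of its underside
- canister: round lidded steel pot, 87 mm across, 102 mm tall with its lid knob. Origin: centre of its underside
- saline: clear bottle, 60 mm across, 150 mm tall. Origin: centre of its underside
- wax_jar: white screw-top jar, 56 mm across, 60 mm tall. Origin: centre of its underside
- dose_cup: clear dosing cup, 42 mm across, 35 mm tall. Origin: centre of its underside
- mix_spatula: mixing spatula with white handle lying flat, 170 mm long. Origin: underside at the middle of its length, long axis x
- meter: flat white pocket meter with a dark screen, 85 x 56 x 24 mm. Origin: centre of its underside
There are look-alikes about, which are no part of the job. Leave any green look-alike of the loose_half alone. What is shaped like the back_half but turquoise is not meant.

How it is judged:
On the way, in this order (a step that is already met when the one before it is completed fails the run):
1. the loose half, let go, stands on the bed butted against its mate (gap under 2 mm, ends level within 3 mm, square within 0.04 rad) while the moving jaw is still clear of it (y of loose_half_face in the frame of back_half above -0.017 m and x of loose_half_face in the frame of back_half between -0.003 and 0.003 m and z of loose_half in the frame of back_half between -0.003 and 0.003 m and angle between the y axis of loose_half and the y axis of back_half, either way round below 0.04 rad and angle between loose_half's own z axis and vertical below 0.05 rad and contact force between each of the fingers, jaw and loose_half below 0.1 N and y of jaw_face in the frame of loose_half below -0.02 m), for 0.2 s.
2. the moving jaw, run up by the crank, bears on the back of the loose half (contact force between jaw and loose_half above 6 N), for 0.2 s.
At the end, for the whole second after the job is handed in: Both halves stand on the bed, the back one on the fixed jaw (within 2.5 mm); joint faces together (gap under 2 mm), ends level within 3 mm, square within 0.04 rad, undersides level within 3 mm; the moving jaw bears on the loose half with over 6 N; all at rest (y of loose_half_face in the frame of back_half above -0.017 m and x of loose_half_face in the frame of back_half between -0.003 and 0.003 m and z of loose_half in the frame of back_half between -0.003 and 0.003 m and angle between the y axis of loose_half and the y axis of back_half, either way round below 0.04 rad and angle between loose_half's own z axis and vertical below 0.05 rad and contact force between jaw and loose_half above 6 N and y of back_half in the frame of vise above 0.0375 m and z of back_half in the frame of vise between 0.045 and 0.051 m and linear speed of loose_half below 0.01 m/s and velocity of joint crank between -0.1 and 0.1 rad/s); the robot touches nothing.
It fails at once if the vise is forced: the jaw presses on the loose half with more than 80 N (contact force between jaw and loose_half above 80 N).
It fails at once if another thing on the bench is shoved more than 25 mm (distance of any of small_half, canister, saline, wax_jar, dose_cup, mix_spatula, meter from where it was at the start of the episode above 0.025 m).
It also fails if it takes over 72 s, if anything falls off the work surface, if the arm or the gripper's body presses on something with over 40 N, if the wrist force passes 120 N, or if a joint passes its speed limit or range.

## Robot

A 6-joint arm with a two-finger parallel gripper is mounted at the origin on the work surface. World frame = base frame: x ahead of the robot, y to its left, z up, the work surface at z = 0. Lengths are in m, angles in rad, forces in N, time in s.
With the tool pointing down it reaches from about 0.3 to 0.775 m from the base axis. Payload 14.6 kg.
Tool frame: the origin (TCP) lies midway between the tips of the shut fingers; the grasp point (between the pads) lies 19 mm behind it (tcp_to_grasp is the distance from the TCP to the grasp point, in m); z points along the fingers, y is the line along which they close (so a half turn about z gives the same grasp; the last joint's range is limited). The gripper opens to 94 mm and grips with 3 to 60 N. Pads are 16 mm wide; open, the fingers measure 119 mm over their backs; the gripper's body (75 mm by 177 mm) begins 78 mm behind the grasp point.
Start: joints at [1.072, 0.3, 1.521, -0, 1.321, -0.067], TCP at [0.23, 0.5, 0.205] pointing down, gripper open.
Joint ranges: [-3.03, 3.03], [-0.79, 2.21], [0.23, 2.52], [-1.04, 4.18], [0, 3.07], [-2.55, 2.55]. Speed limits (rad/s): [2.22, 2.22, 2.57, 3.14, 3.14, 3.14].

## Interface

Orientations are given as [roll, pitch, yaw] about the fixed x, y, z axes, in that order (R = Rz(yaw) Ry(pitch) Rx(roll)).
In Python, from station import * gives the robot as it stands.
- The arm moves only by the tool send_rows, never from a script. Its argument "motion" is a list of rows, each a list of 3 entries, a list of its own where there are three numbers: the shift along the tool's x, y, z in units of 0.03 m (1.0 is 0.03 m), then the turn, a rotation vector about the tool's x, y, z in units of 0.12 rad (1.0 is 0.12 rad), then the opening, from -1 (shut) to 1 (fully open). In form: [[[x, y, z], [rx, ry, rz], grip], ...]. A call has 1 to 12 rows; each row shifts and turns the commanded pose from where the row before left it, along the tool's axes as they then stand; what a row does not reach is not made up. A row lasts 1/10 s, in which the tool goes at most 50 mm and 8.59 degrees, less where a joint would pass 70% of its speed; a pose out of reach is approached as far as the arm can. A call with a number of a shift or a turn outside -1 to 1 is refused whole. A call with a gripper value outside its range is refused whole. The fingers move at their own pace and stop on an object; "squeeze" is the grip in N (left out, the last holds). Time passes only in rows, so rows that do not move let the fingers close. It gives the time, the measured TCP pose, the force, the opening and the grip force at its end, in the units of the state.
- get_obs(): the state, without advancing time (a new reading comes with each control period).
- camera(name): name is "side" or "top" or "wrist"; returns a dict with "pixels" (384x512x3 uint8, red, green, blue), "depth" (384x512 float32, m along the optical axis (not along the pixel's ray), 0 where there is no reading), "fx", "fy", "cx", "cy" (pixels), "rvec" (rotation vector, rad) and "tvec" (3), from world to camera coordinates, as OpenCV has them. Camera axes: x right, y down, z forward; pixel columns grow to the right and rows downward; lengths in m; the calibration is good to about 2 mm. The wrist camera is an equidistant fisheye: a pixel r from the principal point sees the ray r / f radians off the axis. A picture is of the moment at which its call begins.
- hand_in(): hands the job in; it is judged then, once.
The state is a dict: "time_s": time; "qpos": joint angles; "joint_vel": joint speeds; "tau": joint torques, N m; "ee_pos": TCP position; "eef_rot": TCP orientation; "force": force on the tool from outside, world axes, zero at the start; "moment": the same for the moment, N m; "grip_width": finger opening in m; "grip_force": force on a finger pad.
Only numpy, scipy, OpenCV 4.12 (cv2) and the standard library are available. Lean on these libraries where they do the work, as an engineer would, in place of code of your own. Each camera call takes 0.05 s, during which the arm holds its last target. There are 200 camera calls.

## Working session

There is one attempt and no reset: what is moved stays moved. The work goes in short steps, Python scripts to look and compute and a tool call to move; the robot and the scene stay as the last step left them, time stands still between calls to the robot, and variables do not carry over. Pictures are saved under pics/ and viewed, at most 10 in all, crops included, and the job is handed in when it is done.

Besides the shell and the picture viewer there is one more tool, called after "Call:" as name([rows], argument=value, ...), one row to a line, values as JSON. send_rows: Moves the arm, as the interface text tells. Its arguments: {"type":"object","properties":{"motion":{"type":"array"},"squeeze":{"type":"number"}},"required":["motion"]}

```bash
mkdir -p pics
python3 - <<'E'
from station import *
import cv2,numpy as np
for n in ("side","top"):
    c=camera(n); np.savez(f"{n}0.npz",**{k:np.array(v) for k,v in c.items()})
    cv2.imwrite(f"pics/{n}0.png",c["pixels"][:,:,::-1])
    R=cv2.Rodrigues(np.array(c["rvec"],float))[0]; print(n,c["fx"],c["cx"],c["cy"],-R.T@np.array(c["tvec"]).ravel(),R[2])
print(get_obs())
E
```

```text
side 454.23902710782 255.4051643121356 197.2432059140288 [0.33945451 1.06526585 0.99636399] [ 0.17418024 -0.75618608 -0.63074864]
top 365.3561140722829 257.06613599625325 193.83544744489467 [ 4.04706879e-01 -8.97746283e-04  1.08988113e+00] [ 0.17546096  0.00755214 -0.98445742]
{'time_s': 0.1, 'qpos': array([ 1.07238212e+00,  3.00447976e-01,  1.52150931e+00,  1.27442201e-05,
        1.32066525e+00, -6.66280494e-02]), 'joint_vel': array([ 1.12242721e-03, -1.12565508e-03, -7.42049948e-04,  5.35398502e-04,
       -3.59505401e-05, -3.95940425e-04]), 'tau': array([ 6.10006646e-04, -5.32640147e+01, -3.53281975e+01,  7.09775789e-02,
        2.34594400e-02, -7.25219735e-06]), 'ee_pos': array([0.23007833, 0.49931824, 0.20492937]), 'eef_rot': array([-3.14056588e+00, -8.08849469e-05,  2.70980329e+00]), 'force': array([ 0.47390421, -0.02997766,  0.88403983]), 'moment': array([-0.04609731,  0.03176686,  0.03487928]), 'grip_force': 0.0, 'grip_width': 0.09386090997399943}
```

Run:
```python
import cv2
a=cv2.imread("pics/side0.png");b=cv2.imread("pics/top0.png")
cv2.imwrite("pics/b0.png",cv2.resize(b,(768,576),interpolation=cv2.INTER_CUBIC));cv2.imwrite("pics/a0.png",cv2.resize(a,(768,576),interpolation=cv2.INTER_CUBIC))
```

```text
(no output)
```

View pics/b0.png

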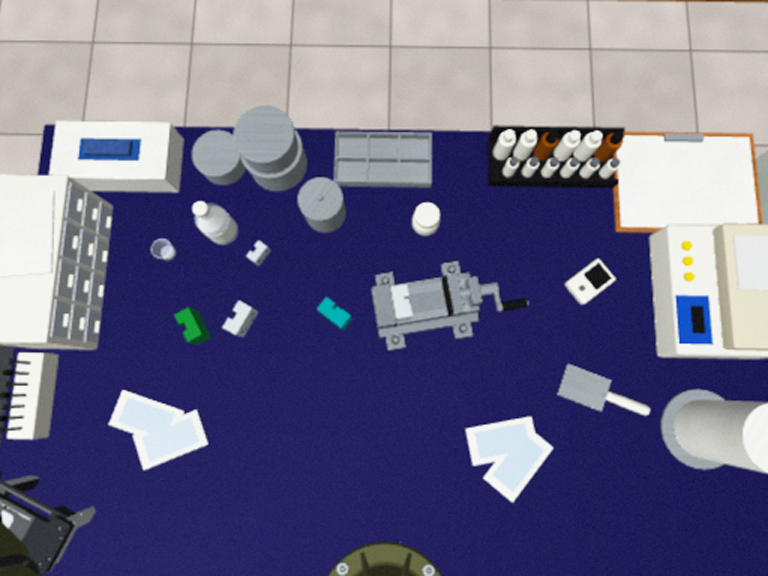

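View pics/a0.png

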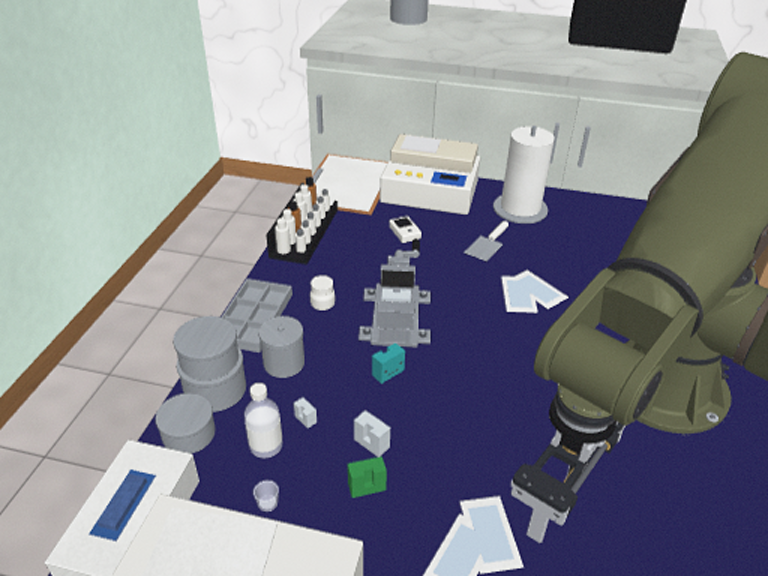

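```bash
cat > h.py <<'E'
import numpy as np,cv2
from scipy.spatial.transform import Rotation as Ro
def cloud(c,wrist=False):
    v,u=np.mgrid[0:384,0:512].astype(float); d=np.array(c["depth"],float)
    x=(u-c["cx"])/c["fx"]; y=(v-c["cy"])/c["fy"]
    if wrist:
        th=np.hypot(x,y); s=np.where(th>1e-9,np.tan(np.minimum(th,1.45))/np.maximum(th,1e-9),1); x=x*s;y=y*s
    P=np.stack([x*d,y*d,d],-1); R=cv2.Rodrigues(np.array(c["rvec"],float))[0]
    W=(P-np.array(c["tvec"],float).ravel())@R; W[d<=0]=np.nan; return W
def proj(c,p,wrist=False):
    R=cv2.Rodrigues(np.array(c["rvec"],float))[0]; q=np.atleast_2d(p)@R.T+np.array(c["tvec"],float).ravel()
    x=q[:,0]/q[:,2];y=q[:,1]/q[:,2]
    if wrist:
        r=np.hypot(x,y);s=np.arctan(r)/np.maximum(r,1e-9);x=x*s;y=y*s
    return np.stack([c["fx"]*x+c["cx"],c["fy"]*y+c["cy"]],-1)
def rect(P):
    r=cv2.minAreaRect((P[:,:2]*1000).astype(np.float32)); return np.round(r[0],1),np.round(r[1],1),round(r[2],1)
E
python3 - <<'E'
from h import *
for n in("top","side"):
    c=dict(np.load(n+"0.npz")); W=cloud(c); 
    uv=[(160,212),(283,203),(268,200),(288,198),(343,203),(127,216),(171,168),(222,208)] if n=="top" else []
    for u,v in uv: print(n,u,v,np.round(W[v,u],3))
    Q=W.reshape(-1,3); px=c["pixels"].reshape(-1,3).astype(int)
    t=cloud(dict(np.load("top0.npz")))[212,160]
    m=(np.hypot(Q[:,0]-t[0],Q[:,1]-t[1])<0.05)&(Q[:,2]>.045)&(Q[:,2]<.065)&(np.ptp(px,axis=1)<40); print(n,"loose",m.sum(),rect(Q[m]),np.median(Q[m,2]))
    g=cloud(dict(np.load("top0.npz")))[203,283]
    b=(abs(Q[:,0]-g[0])<0.12)&(abs(Q[:,1]-g[1])<.22)
    for lo,hi in((.012,.027),(.04,.056),(.088,.1),(.1,.112)):
        m=b&(Q[:,2]>lo)&(Q[:,2]<hi); 
        if m.sum()>5: print(n,lo,m.sum(),rect(Q[m]),np.median(Q[m,2]))
c=dict(np.load("top0.npz"));p=c["pixels"][:,:,::-1]
a=cv2.resize(p[170:240,235:365],None,fx=6,fy=6,interpolation=cv2.INTER_CUBIC)
b=cv2.resize(p[190:235,105:185],None,fx=4,fy=4,interpolation=cv2.INTER_CUBIC)
o=np.zeros((600,780,3),np.uint8);o[:420]=a;o[420:600,:320]=b;
cs=dict(np.load("side0.npz"))["pixels"][:,:,::-1]
s=cv2.resize(cs[165:235,235:295],None,fx=2.5,fy=2.5);o[420:595,330:480]=s;s=cv2.resize(cs[265:315,225:275],None,fx=3.5,fy=3.5);o[420:595,490:665]=s
cv2.imwrite("pics/c1.png",o)
E
```

```text
top 160 212 [0.532 0.284 0.053]
top 283 203 [ 0.564 -0.068  0.051]
top 268 200 [ 0.564 -0.024  0.104]
top 288 198 [ 0.58  -0.082  0.049]
top 343 203 [ 0.561 -0.232  0.088]
top 127 216 [0.519 0.376 0.057]
top 171 168 [0.667 0.265 0.034]
top 222 208 [0.547 0.107 0.054]
top loose 216 (array([534.7, 288.7]), array([32.3, 60.1]), 63.5) 0.05487482887903199
top 0.012 443 (array([564.4, -24.2]), array([151.2, 294.1]), 10.0) 0.01380201892221236
top 0.04 830 (array([560.9, -16.8]), array([ 73.8, 308.3]), 9.4) 0.0486468691531871
top 0.088 794 (array([ 578.2, -111.3]), array([ 80.3, 277.7]), 9.0) 0.09531048330860656
top 0.1 217 (array([562. ,  -6.5]), array([65.2, 61.8]), 10.0) 0.10323138411856171
side loose 236 (array([532.4, 292. ]), array([33.5, 62.5]), 61.3) 0.054041692453196774
side 0.012 331 (array([560.3, -12.6]), array([147.7, 307.2]), 10.6) 0.015453547862707178
side 0.04 334 (array([555.8,  13.3]), array([ 76.2, 256.5]), 9.4) 0.05118833295909024
side 0.088 469 (array([ 576.8, -106. ]), array([ 78.7, 284.5]), 8.6) 0.09464411277299357
side 0.1 112 (array([572.5, -54.8]), array([ 58. , 130.6]), 17.0) 0.10262832229575551
```

View pics/c1.png

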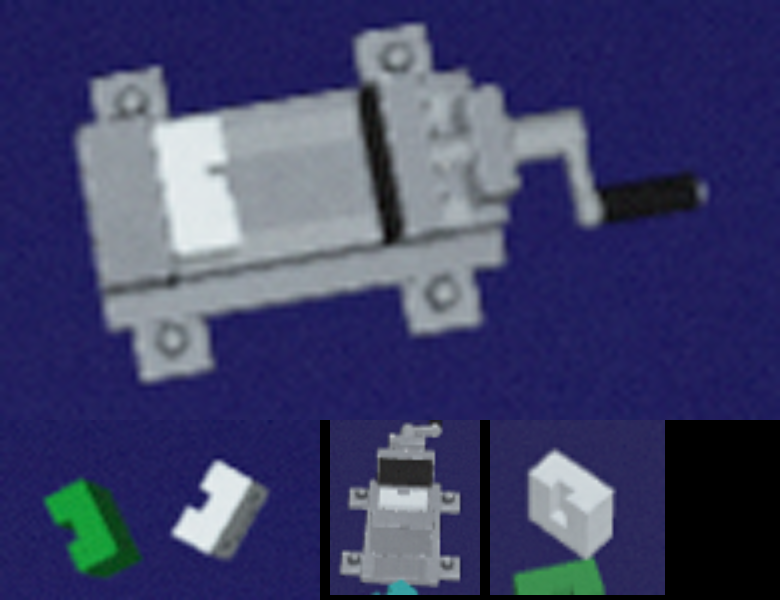

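The picture shows the vise with its crank at right (knob at 650,200, on the robot side), the mate at (200,185) with its channel towards the crank, and the loose white half at (220,510) with its channel up-left, i.e. towards +x+y. The green and turquoise look-alikes stand apart. Moving over the loose half.

Call:
send_rows([
  [[-1, -0.17, 0], [0, 0, 0], 1],
  [[-1, -0.17, 0], [0, 0, 0], 1],
  [[-1, -0.17, 0], [0, 0, 0], 1],
  [[-1, -0.17, 0], [0, 0, 0], 1],
  [[-1, -0.17, 0], [0, 0, 0], 1],
  [[-1, -0.17, 0], [0, 0, 0], 1],
  [[-1, -0.17, 0], [0, 0, 0], 1],
  [[-1, -0.17, 0], [0, 0, 0], 1],
  [[-1, -0.17, 0], [0, 0, 0], 1],
  [[-1, -0.17, 0], [0, 0, 0], 1],
  [[-1, -0.17, 0], [0, 0, 0], 1],
  [[-1, -0.17, 0], [0, 0, 0], 1],
])

```text
time_s: 1.3
ee_pos: [0.5323, 0.2923, 0.2051]
eef_rot: [-3.141, -0.0, 2.71]
force: [-0.2, 0.4, -0.5]
grip_width: 0.0944
grip_force: 0.0
```

Call:
send_rows([
  [[0, 0, 0], [0, 0, 1], 1],
  [[0, 0, 0], [0, 0, 1], 1],
  [[0, 0, 0], [0, 0, 1], 1],
  [[0, 0, 0], [0, 0, 1], 1],
  [[0, 0, 0], [0, 0, 1], 1],
  [[0, 0, 0], [0, 0, 1], 1],
  [[0, 0, 0], [0, 0, 1], 1],
  [[0, 0, 0], [0, 0, 1], 1],
  [[0, 0, 0], [0, 0, 1], 1],
  [[0, 0, 0], [0, 0, 1], 1],
  [[0, 0, 0], [0, 0, 1], 1],
  [[0, 0, 0], [0, 0, 1], 1],
])

```text
time_s: 2.5
ee_pos: [0.5314, 0.2932, 0.2051]
eef_rot: [-3.141, 0.001, 1.265]
force: [0.2, 0.2, -0.3]
grip_width: 0.0941
grip_force: 0.0
```

Call:
send_rows([
  [[0, 0, 0], [0, 0, 1], 1],
  [[0, 0, 0], [0, 0, 0.3], 1],
  [[0, 0, 0], [0, 0, 0], 1],
  [[0, 0, 0], [0, 0, 0], 1],
])

```text
time_s: 2.9
ee_pos: [0.5314, 0.2932, 0.2052]
eef_rot: [-3.141, 0.0, 1.115]
force: [0.8, -0.2, -0.1]
grip_width: 0.094
grip_force: 0.0
```

```bash
cat >> h.py <<'E'
def snap(tag):
    from station import camera
    c=camera("wrist"); c={k:np.array(v) for k,v in c.items()}; np.savez(tag+".npz",**c); return c
def plan(o,p,yaw=None):
    R=Ro.from_euler("xyz",o["eef_rot"]).as_matrix(); d=R.T@(np.array(p)-o["ee_pos"])/.03
    print("units xyz",np.round(d,2), "" if yaw is None else ("rz",round(-((yaw-o["eef_rot"][2]+np.pi)%(2*np.pi)-np.pi)/.12,2)),"now",np.round(o["ee_pos"],4),np.round(o["eef_rot"],4),round(o["time_s"],1))
E
python3 - <<'E'
from h import *
from station import get_obs
c=snap("w1"); o=get_obs(); cv2.imwrite("pics/w1.png",c["pixels"][:,:,::-1])
R=cv2.Rodrigues(c["rvec"].astype(float))[0]; print(c["fx"],c["cx"],c["cy"],-R.T@c["tvec"].ravel(),R[2],o["ee_pos"])
Q=cloud(c,True).reshape(-1,3); px=c["pixels"].reshape(-1,3).astype(int)
m=(np.hypot(Q[:,0]-.534,Q[:,1]-.289)<.05)&(Q[:,2]>.05)&(Q[:,2]<.06)&(np.ptp(px,axis=1)<40)
print(m.sum(),rect(Q[m]),np.median(Q[m,2]))
plan(o,[.534,.289,.2],1.108)
E
```

```text
297.3186396354542 253.18734881157567 193.59174445906692 [0.56382558 0.36031429 0.38598255] [-0.11115685 -0.22913886 -0.96702613] [0.53145418 0.29324225 0.20524545]
1304 (array([533.4, 292. ]), array([30.5, 60.2]), 62.7) 0.05645418246561081
units xyz [-0.09  0.14  0.17] ('rz', np.float64(0.06)) now [0.5315 0.2932 0.2052] [-3.1413e+00  3.0000e-04  1.1151e+00] 3.0
```

View pics/w1.png

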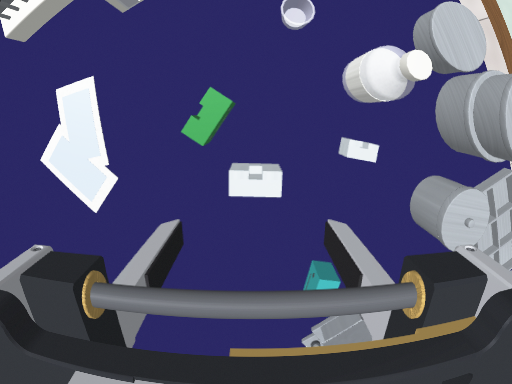

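The wrist view shows the loose half at (256,180) between the fingers, with its channel on the upper (+y) side; it measures 30.5 x 60.2 mm with its top at 56 mm. That fits, so I descend.

Call:
send_rows([
  [[-0.02, 0.08, 1], [0, 0, 0.17], 1],
  [[0, 0, 1], [0, 0, 0], 1],
  [[0, 0, 1], [0, 0, 0], 1],
  [[0, 0, 1], [0, 0, 0], 1],
  [[0, 0, 1], [0, 0, 0], 1],
  [[0, 0, 0.8], [0, 0, 0], 1],
  [[0, 0, 0.5], [0, 0, 0], 1],
  [[0, 0, 0], [0, 0, 0], 1],
  [[0, 0, 0], [0, 0, 0], 0.6],
], squeeze=25)

```text
time_s: 3.85
ee_pos: [0.5338, 0.2919, 0.0173]
eef_rot: [3.141, -0.001, 1.094]
force: [0.6, 0.3, 0.4]
grip_width: 0.0894
grip_force: 0.0
```

Call:
send_rows([
  [[0, 0, 0], [0, 0, 0], -1],
  [[0, 0, 0], [0, 0, 0], -1],
  [[0, 0, 0], [0, 0, 0], -1],
  [[0, 0, 0], [0, 0, 0], -1],
  [[0, 0, 0], [0, 0, 0], -1],
  [[0, 0, 0], [0, 0, 0], -1],
  [[0, 0, 0], [0, 0, 0], -1],
  [[0, 0, 0], [0, 0, 0], -1],
])

```text
time_s: 4.65
ee_pos: [0.5336, 0.2918, 0.017]
eef_rot: [3.141, -0.0, 1.093]
force: [-1.6, 0.5, 5.6]
grip_width: 0.0604
grip_force: 25.0
```

Call:
send_rows([
  [[0, 0, -0.5], [0, 0, 0], -1],
  [[0, 0, -1], [0, 0, 0], -1],
  [[0, 0, -1], [0, 0, 0], -1],
  [[0, 0, -1], [0, 0, 0], -1],
  [[0, 0, -1], [0, 0, 0], -1],
  [[0, 0, -1], [0, 0, 0], -1],
  [[0, 0, -1], [0, 0, 0], -1],
  [[0, 0, -1], [0, 0, 0], -1],
  [[0, 0, -0.5], [0, 0, 0], -1],
])

```text
time_s: 5.55
ee_pos: [0.5336, 0.2917, 0.2601]
eef_rot: [3.139, -0.003, 1.093]
force: [0.4, 0.5, -2.2]
grip_width: 0.0599
grip_force: 25.0
```

Call:
send_rows([
  [[-0.5, 0.3, 0], [0, 0, 0], -1],
  [[-1, 0.63, 0], [0, 0, 0], -1],
  [[-1, 0.63, 0], [0, 0, 0], -1],
  [[-1, 0.63, 0], [0, 0, 0], -1],
  [[-1, 0.63, 0], [0, 0, 0], -1],
  [[-1, 0.65, 0], [0, 0, 0], -1],
  [[-1, 0.65, 0], [0, 0, 0], -1],
  [[-1, 0.65, 0], [0, 0, 0], -1],
  [[-1, 0.65, 0], [0, 0, 0], -1],
  [[-1, 0.65, 0], [0, 0, 0], -1],
  [[-1, 0.65, 0], [0, 0, 0], -1],
  [[-1, 0.65, 0], [0, 0, 0], -1],
])

```text
time_s: 6.75
ee_pos: [0.5703, -0.1185, 0.2559]
eef_rot: [-3.14, 0.0, 1.093]
force: [-0.5, -0.4, -3.5]
grip_width: 0.0598
grip_force: 25.0
```

Call:
send_rows([
  [[-0.3, 0.3, 0], [0, 0, -0.9], -1],
  [[0, 0, 0], [0, 0, -0.9], -1],
  [[0, 0, 0], [0, 0, -0.9], -1],
  [[0, 0, 0], [0, 0, -0.9], -1],
  [[0, 0, 0], [0, 0, -0.9], -1],
  [[0, 0, 0], [0, 0, -0.9], -1],
  [[0, 0, 0], [0, 0, 0], -1],
  [[0, 0, 0], [0, 0, 0], -1],
])

```text
time_s: 7.55
ee_pos: [0.5746, -0.1289, 0.2561]
eef_rot: [-3.141, -0.0, 1.738]
force: [-0.8, 0.1, -1.9]
grip_width: 0.0599
grip_force: 25.0
```

Run:
```python
from h import *
from station import get_obs
c=snap("w2"); o=get_obs(); cv2.imwrite("pics/w2.png",cv2.resize(c["pixels"][:,:,::-1],(768,576),interpolation=cv2.INTER_CUBIC))
Q=cloud(c,True).reshape(-1,3)
b=(abs(Q[:,0]-.56)<.1)&(abs(Q[:,1]+.03)<.13)
for lo,hi in((.014,.026),(.044,.053),(.09,.0995),(.1005,.108)):
    m=b&(Q[:,2]>lo)&(Q[:,2]<hi)
    if m.sum()>5: print(lo,m.sum(),rect(Q[m]),np.median(Q[m,2]))
plan(o,[.56,-.09,.26],1.737); print(o["grip_width"])
```

```text
0.014 978 (array([565.7, -33.6]), array([138.2, 268.4]), 11.1) 0.015463848876784942
0.044 3112 (array([564.3, -33.5]), array([ 66.2, 266.4]), 11.1) 0.04970301991860888
0.09 3635 (array([569.6, -63.7]), array([ 76.2, 188. ]), 10.1) 0.0973249068029895
0.1005 1328 (array([562.1, -19.9]), array([59.8, 29.9]), 10.1) 0.10460554550625262
units xyz [ 1.36 -0.27 -0.13] ('rz', np.float64(0.01)) now [ 0.5747 -0.1288  0.2562] [-3.1410e+00 -2.0000e-04  1.7381e+00] 7.6
0.05984946970042246
```

View pics/w2.png

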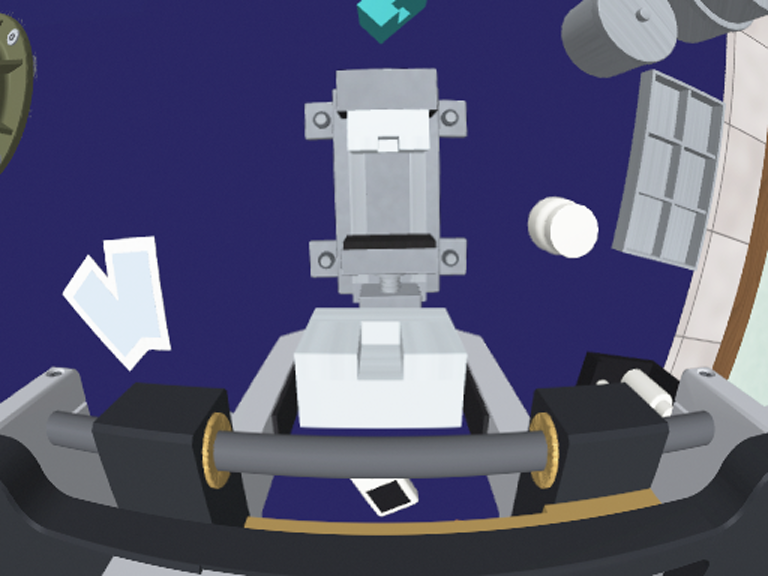

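The view shows the mate at (388,130), the moving jaw's black liner at (390,242) and the held half at (380,360) with its channel facing the mate. Now I measure the held half, the jaws and the knob.

Run:
```python
from h import *
c=dict(np.load("w2.npz")); W=cloud(c,True); Q=W.reshape(-1,3)
t=np.array([.5747,-.1288,.2562])
m=(np.hypot(Q[:,0]-t[0],Q[:,1]-t[1])<.06)&(abs(Q[:,2]-t[2]-.0385)<.006)&(c["pixels"].reshape(-1,3).min(1)>150); r=rect(Q[m]); print("held",m.sum(),r,np.median(Q[m,2]))
a=np.radians(10.1); R=np.array([[np.cos(a),np.sin(a)],[-np.sin(a),np.cos(a)]])  # world->vise axes
mate=np.array([.5621,-.0199]); print("held rel tcp (vise axes)",R@(r[0]/1000-t[:2]), "tcp rel mate",R@(t[:2]-mate))
L=(Q[:,:2]-mate)@R.T
k=(abs(L[:,0])<.06)&(abs(L[:,1])<.2)&(Q[:,2]>.094)&(Q[:,2]<.1)
f=k&(L[:,1]>.012); print("fixed jaw",L[f].min(0),L[f].max(0))
j=k&(L[:,1]<-.03)&(L[:,1]>-.12)
dark=(c["pixels"].reshape(-1,3).max(1)<70); 
print("jaw top",np.percentile(L[j],[1,99],axis=0), "liner y",np.percentile(L[j&dark,1],[1,99]) if (j&dark).sum() else None)
c=dict(np.load("top0.npz")); Q=cloud(c).reshape(-1,3); L=(Q[:,:2]-mate)@R.T; px=c["pixels"].reshape(-1,3).astype(int)
k=(abs(L[:,0])<.07)&(L[:,1]<-.14)&(L[:,1]>-.27)&(Q[:,2]>.02)&(px.max(1)<50); print("knob",k.sum(),np.percentile(L[k],[2,50,98],axis=0),np.percentile(Q[k,2],[10,50,90,99]))
```

```text
held 5819 (array([ 574.7, -129. ]), array([83.9, 31.5]), 9.7) 0.2956472487730715
held rel tcp (vise axes) [-3.50733452e-05 -1.96900636e-04] tcp rel mate [-0.0066927  -0.10942202]
fixed jaw [-0.03844622  0.01551309] [0.0377512  0.04955859]
jaw top [[-0.03566092 -0.1104727 ]
 [ 0.03757015 -0.08467414]] liner y [-0.09059845 -0.08454066]
knob 89 [[-0.04346534 -0.22848795]
 [-0.03643672 -0.2079663 ]
 [-0.0287708  -0.18754873]] [0.08443671 0.08783602 0.09030001 0.09227127]
```

Call:
send_rows([
  [[0.7, 0.07, 0], [0, 0, -0.075], -1],
  [[0.75, 0.07, 0], [0, 0, 0], -1],
  [[0.7, 0.06, 0], [0, 0, 0], -1],
  [[0, 0, 0.9], [0, 0, 0], -1],
  [[0, 0, 1], [0, 0, 0], -1],
  [[0, 0, 1], [0, 0, 0], -1],
  [[0, 0, 1], [0, 0, 0], -1],
  [[0, 0, 1], [0, 0, 0], -1],
  [[0, 0, 0.8], [0, 0, 0], -1],
  [[0, 0, 0], [0, 0, 0], -1],
  [[0, 0, 0], [0, 0, 0], -1],
])

```text
time_s: 8.7
ee_pos: [0.5699, -0.064, 0.0861]
eef_rot: [3.142, 0.0, 1.749]
force: [-0.2, 0.2, -2.3]
grip_width: 0.06
grip_force: 25.0
```

Run:
```python
from h import *
from station import get_obs
o=get_obs(); plan(o,[.5700,-.0642,.065],1.747); print(o["force"])
c=snap("w3"); W=cloud(c,True); Q=W.reshape(-1,3)
a=np.radians(10.1); R=np.array([[np.cos(a),np.sin(a)],[-np.sin(a),np.cos(a)]]); mate=np.array([.5621,-.0199])
L=(Q[:,:2]-mate)@R.T; w=c["pixels"].reshape(-1,3).min(1)>150
m=(abs(L[:,0])<.05)&(abs(L[:,1])<.025)&(abs(Q[:,2]-.1035)<.004)&w
if m.sum()>50: print("mate",m.sum(),rect(Q[m]),np.median(Q[m,2]))
cv2.imwrite("pics/w3.png",cv2.resize(c["pixels"][:,:,::-1],(768,576),interpolation=cv2.INTER_CUBIC))
```

```text
units xyz [-0.01  0.    0.7 ] ('rz', np.float64(0.02)) now [ 0.5699 -0.064   0.0861] [3.1415 0.     1.7492] 8.7
[-0.22273771  0.17742263 -2.32058903]
mate 5222 (array([564.4, -16.3]), array([66.8, 37. ]), 10.4) 0.10455873949968972
```

View pics/w3.png

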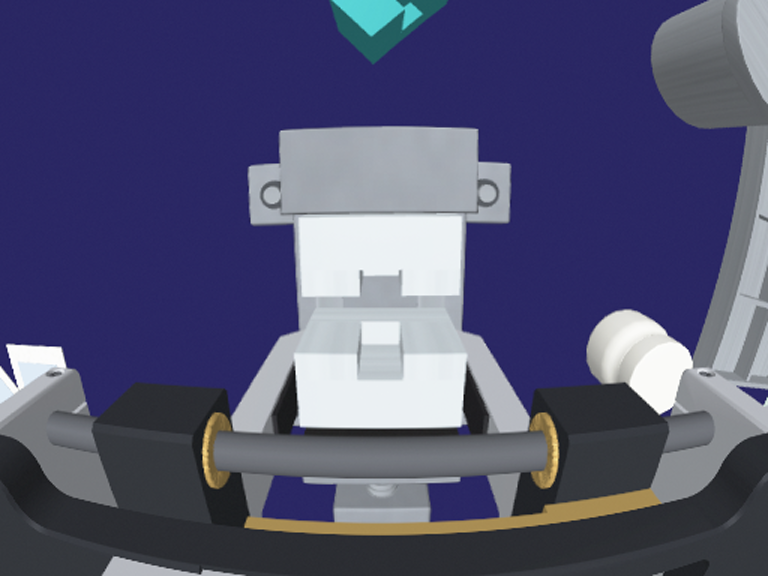

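The mate (382,255) and the held half (380,370) line up, with both channels centred near column 381. Lowering onto the bed and sliding forward.

Call:
send_rows([
  [[0, 0, 0.5], [0, 0, 0], -1],
  [[0, 0, 0.17], [0, 0, 0], -1],
  [[0, 0, 0.03], [0, 0, 0], -1],
  [[0, 0, 0.02], [0, 0, 0], -1],
  [[0, 0, 0], [0, 0, 0], -1],
])

```text
time_s: 9.25
ee_pos: [0.5696, -0.064, 0.0646]
eef_rot: [-3.141, 0.0, 1.75]
force: [-5.9, -0.0, 7.8]
grip_width: 0.0599
grip_force: 25.0
```

Call:
send_rows([
  [[0.15, 0, 0], [0, 0, 0], -1],
  [[0.15, 0, 0], [0, 0, 0], -1],
  [[0.1, 0, 0], [0, 0, 0], -1],
  [[0, 0, 0], [0, 0, 0], -1],
])

```text
time_s: 9.65
ee_pos: [0.5681, -0.052, 0.0646]
eef_rot: [3.14, 0.001, 1.751]
force: [0.7, -1.8, 6.7]
grip_width: 0.0599
grip_force: 25.0
```

Call:
send_rows([
  [[0.05, 0, 0], [0, 0, 0], -1],
  [[0.05, 0, 0], [0, 0, 0], -1],
  [[0.03, 0, 0], [0, 0, 0], -1],
  [[0, 0, 0], [0, 0, 0], -1],
])

```text
time_s: 10.05
ee_pos: [0.5676, -0.0487, 0.0646]
eef_rot: [3.14, 0.002, 1.751]
force: [1.0, -5.0, 5.1]
grip_width: 0.06
grip_force: 25.0
```

Call:
send_rows([
  [[0.03, 0, 0], [0, 0, 0], -1],
  [[0.03, 0, 0], [0, 0, 0], -1],
  [[0, 0, 0], [0, 0, 0], -1],
])

```text
time_s: 10.35
ee_pos: [0.5676, -0.0486, 0.0647]
eef_rot: [3.139, 0.004, 1.75]
force: [4.8, -18.4, 1.6]
grip_width: 0.0601
grip_force: 25.0
```

Firm contact at 18 N: the mate is against the fixed jaw. I'll relax the push and release.

Call:
send_rows([
  [[-0.03, 0, 0], [0, 0, 0], -1],
  [[-0.025, 0, -0.005], [0, 0, 0], -1],
  [[0, 0, 0], [0, 0, 0], -1],
], squeeze=10)

```text
time_s: 10.65
ee_pos: [0.5676, -0.0485, 0.0646]
eef_rot: [3.14, 0.001, 1.75]
force: [3.6, -5.4, 3.1]
grip_width: 0.0596
grip_force: 10.0
```

Call:
send_rows([
  [[0, 0, 0], [0, 0, 0], 0.3],
  [[0, 0, 0], [0, 0, 0], 0.4],
  [[0, 0, 0], [0, 0, 0], 0.5],
  [[0, 0, 0], [0, 0, 0], 0.6],
  [[0, 0, 0], [0, 0, 0], 0.7],
  [[0, 0, 0], [0, 0, 0], 0.7],
])

```text
time_s: 11.25
ee_pos: [0.5668, -0.0481, 0.0639]
eef_rot: [-3.141, -0.0, 1.75]
force: [0.5, -0.7, -0.9]
grip_width: 0.0798
grip_force: 0.0
```

Call:
send_rows([
  [[0, 0, -0.3], [0, 0, 0], 0.7],
  [[0, 0, -0.7], [0, 0, 0], 0.7],
  [[0, 0, -1], [0, 0, 0], 0.7],
  [[0, 0, -1], [0, 0, 0], 0.7],
  [[0, 0, -1], [0, 0, 0], 0.7],
  [[0, 0, -1], [0, 0, 0], 0.7],
  [[-1, 0, -0.5], [0, 0, 0], 0.7],
  [[-1, 0, 0], [0, 0, 0], 0.7],
  [[-1, 0, 0], [0, 0, 0], 0.7],
  [[-0.5, 0, 0], [0, 0, 0], 0.7],
  [[0, 0, 0], [0, 0, 0], 0.7],
  [[0, 0, 0], [0, 0, 0], 0.7],
])

```text
time_s: 12.45
ee_pos: [0.5855, -0.1507, 0.2291]
eef_rot: [-3.141, -0.0, 1.75]
force: [0.0, 1.2, -0.1]
grip_width: 0.0798
grip_force: 0.0
```

Run:
```python
from h import *
from station import get_obs
c=snap("w4"); W=cloud(c,True); Q=W.reshape(-1,3)
a=np.radians(10.1); R=np.array([[np.cos(a),np.sin(a)],[-np.sin(a),np.cos(a)]]); mate=np.array([.5621,-.0199])
L=(Q[:,:2]-mate)@R.T; w=c["pixels"].reshape(-1,3).min(1)>190
for n,y0,y1 in(("mate",-.012,.012),("loose",-.042,-.018),("both",-.06,.02)):
    m=(abs(L[:,0])<.05)&(L[:,1]<y1)&(L[:,1]>y0)&(Q[:,2]>.1008)&(Q[:,2]<.108)
    print(n,m.sum(),rect(Q[m]),np.percentile(L[m],[.5,99.5],axis=0).round(4),np.median(Q[m,2]))
plan(get_obs(),[.56,-.2,.2],1.747)
p=proj(c,[np.r_[mate+R.T@[0,-.015],.103]],True)[0].astype(int); print(p)
u,v=p; cv2.imwrite("pics/w4.png",cv2.resize(c["pixels"][v-60:v+60,u-80:u+80,::-1],(800,600),interpolation=cv2.INTER_CUBIC))
```

```text
mate 1238 (array([562.3, -19.8]), array([60.2, 23.9]), 10.1) [[-0.0296 -0.0118]
 [ 0.0302  0.012 ]] 0.10459256196568593
loose 1288 (array([567.9, -49.3]), array([59.9, 24. ]), 10.2) [[-0.0285 -0.0419]
 [ 0.0303 -0.0181]] 0.10456468996972772
both 3071 (array([565. , -33.9]), array([60. , 59.5]), 10.6) [[-0.0295 -0.0439]
 [ 0.0303  0.0151]] 0.10456564515000018
units xyz [-1.48 -1.13  0.97] ('rz', np.float64(0.03)) now [ 0.5855 -0.1503  0.2291] [-3.1416e+00 -3.0000e-04  1.7511e+00] 12.5
[253  75]
```

View pics/w4.png

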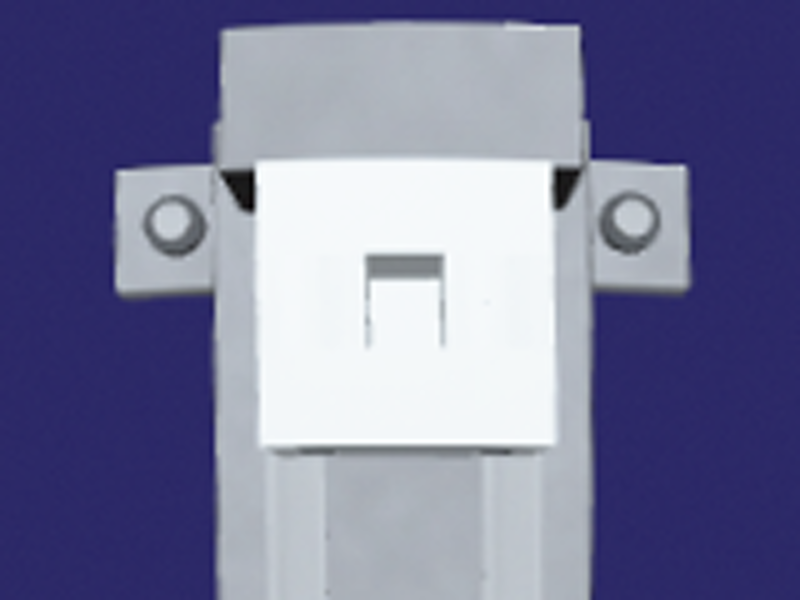

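The two halves are flush and their ends are level within about 0.5 mm (the joint crosses the channel at 405,300). Next, the knob.

Call:
send_rows([
  [[-0.9, -0.2, 0], [0, 0, 0], 0.3],
  [[-0.9, -0.2, 0], [0, 0, 0], 0.3],
  [[-0.9, -0.2, 0], [0, 0, 0], 0.3],
  [[-0.9, -0.2, 0], [0, 0, 0], 0.3],
  [[-0.9, -0.2, 0], [0, 0, 0], 0.3],
  [[-0.9, -0.2, 0], [0, 0, 0], 0],
  [[0, 0, 0], [0, 0, 0], 0],
  [[0, 0, 0], [0, 0, 0], 0],
])

```text
time_s: 13.3
ee_pos: [0.5793, -0.3163, 0.2289]
eef_rot: [-3.142, -0.0, 1.751]
force: [0.1, -1.0, 0.3]
grip_width: 0.0471
grip_force: 0.0
```

Run:
```python
from h import *
from station import get_obs
c=snap("w5"); W=cloud(c,True); Q=W.reshape(-1,3)
a=np.radians(10.1); R=np.array([[np.cos(a),np.sin(a)],[-np.sin(a),np.cos(a)]]); mate=np.array([.5621,-.0199])
L=(Q[:,:2]-mate)@R.T; px=c["pixels"].reshape(-1,3).astype(int)
k=(abs(L[:,0])<.07)&(L[:,1]<-.17)&(L[:,1]>-.25)&(Q[:,2]>.02)&(Q[:,2]<.15)&(px.max(1)<50); print("knob",k.sum(),np.percentile(L[k],[1,50,99],axis=0),np.percentile(Q[k,2],[1,10,50,90,99]))
k=(abs(L[:,0])<.07)&(L[:,1]<-.15)&(L[:,1]>-.2)&(Q[:,2]>.02)&(Q[:,2]<.15)&(px.min(1)>60); print("arm",k.sum(),np.percentile(L[k],[1,50,99],axis=0),np.percentile(Q[k,2],[1,10,50,90,99]))
j=(abs(L[:,0])<.045)&(L[:,1]>-.1)&(L[:,1]<-.07)&(abs(Q[:,2]-.0975)<.003); print("jaw",np.percentile(L[j],[1,99],axis=0))
plan(get_obs(),[.5623,-.2291,.2],1.747)
x,y=proj(c,[[.5623,-.2291,.077]],True)[0].astype(int); print(x,y)
cv2.imwrite("pics/w5.png",cv2.resize(c["pixels"][max(y-75,0):y+75,x-100:x+100,::-1],(800,600),interpolation=cv2.INTER_CUBIC))
```

```text
knob 618 [[-0.04381257 -0.22890531]
 [-0.03619063 -0.20842288]
 [-0.02759311 -0.18650241]] [0.08314341 0.08601341 0.08955962 0.09118969 0.09215   ]
arm 886 [[-0.04275359 -0.18388182]
 [-0.00413966 -0.17473307]
 [ 0.01189313 -0.15019211]] [0.075578   0.08222733 0.08668451 0.08879992 0.09105994]
jaw [[-0.0361755  -0.09985574]
 [ 0.03747602 -0.08720177]]
units xyz [ 2.95 -0.04  0.97] ('rz', np.float64(0.04)) now [ 0.5794 -0.3159  0.2291] [ 3.1415e+00 -2.0000e-04  1.7515e+00] 13.3
251 104
```

View pics/w5.png

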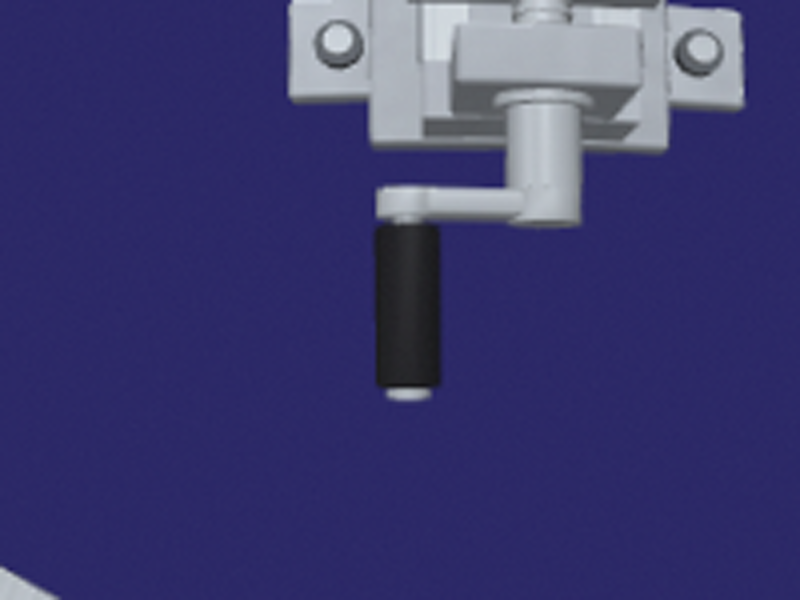

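The knob is the black cylinder at (407,305): left of the shaft, a little above it, axis along the vise's y. Measured centre is 36 mm off axis at z about 81 mm, so the crank is near 4.86 rad. Gripping it.

Call:
send_rows([
  [[0.9, -0.01, 0], [0, 0, 0.04], 0],
  [[1, -0.01, 0], [0, 0, 0], 0],
  [[0.92, 0, 0], [0, 0, 0], 0],
  [[0, 0, 0.8], [0, 0, 0], 0],
  [[0, 0, 1], [0, 0, 0], 0],
  [[0, 0, 1], [0, 0, 0], 0],
  [[0, 0, 1], [0, 0, 0], 0],
  [[0, 0, 1], [0, 0, 0], 0],
  [[0, 0, 0.75], [0, 0, 0], 0],
  [[0, 0, 0], [0, 0, 0], 0],
  [[0, 0, 0], [0, 0, 0], 0],
], squeeze=20)

```text
time_s: 14.45
ee_pos: [0.5641, -0.2333, 0.0635]
eef_rot: [3.141, 0.0, 1.747]
force: [0.6, -1.0, -0.8]
grip_width: 0.0466
grip_force: 0.0
```

Call:
send_rows([
  [[0, 0, 0], [0, 0, 0], -1],
  [[0, 0, 0], [0, 0, 0], -1],
  [[0, 0, 0], [0, 0, 0], -1],
  [[0, 0, 0], [0, 0, 0], -1],
  [[0, 0, 0], [0, 0, 0], -1],
  [[0, 0, 0], [0, 0, 0], -1],
  [[0, 0, 0], [0, 0, 0], -1],
])

```text
time_s: 15.15
ee_pos: [0.5637, -0.2342, 0.0628]
eef_rot: [3.141, 0.0, 1.746]
force: [-1.7, 0.5, 3.7]
grip_width: 0.0176
grip_force: 20.0
```

```bash
cat > ck.py <<'E'
from h import *
from station import get_obs
o=get_obs(); p0=np.array([.5621,-.0199]); a=np.radians(10.1)
R=np.array([[np.cos(a),np.sin(a)],[-np.sin(a),np.cos(a)]]); L=R@(o["ee_pos"][:2]-p0); z=o["ee_pos"][2]+.019
print("L",L.round(4),"z",round(z,4),"phi",np.degrees(np.arctan2(L[0]-.001,z-.076)).round(1),"r",np.hypot(L[0]-.001,z-.076).round(4),"F vise",(R@o["force"][:2]).round(1),o["force"][2].round(1),o["grip_width"],o["time_s"])
E
python3 ck.py
python3 - <<'E'
import numpy as np
p=np.radians(-80+15*np.arange(25))
for k in range(24): print(-80+15*k, np.round(38/30*(np.sin(p[k+1])-np.sin(p[k])),2),np.round(-38/30*(np.cos(p[k+1])-np.cos(p[k])),2))
E
```

```text
L [-0.036  -0.2113] z 0.0818 phi -81.2 r 0.0374 F vise [-1.6  0.8] 3.7 0.01759163824320869 15.15
-80 0.1 -0.32
-65 0.18 -0.28
-50 0.24 -0.22
-35 0.29 -0.15
-20 0.32 -0.07
-5 0.33 0.01
10 0.32 0.1
25 0.28 0.18
40 0.22 0.24
55 0.15 0.29
70 0.07 0.32
85 -0.01 0.33
100 -0.1 0.32
115 -0.18 0.28
130 -0.24 0.22
145 -0.29 0.15
160 -0.32 0.07
175 -0.33 -0.01
190 -0.32 -0.1
205 -0.28 -0.18
220 -0.22 -0.24
235 -0.15 -0.29
250 -0.07 -0.32
265 0.01 -0.33
```

Call:
send_rows([
  [[0, 0.1, -0.32], [0, 0, 0], -1],
  [[0, 0.18, -0.28], [0, 0, 0], -1],
  [[0, 0.24, -0.22], [0, 0, 0], -1],
  [[0, 0.29, -0.15], [0, 0, 0], -1],
  [[0, 0.32, -0.07], [0, 0, 0], -1],
  [[0, 0.33, 0.01], [0, 0, 0], -1],
])

```text
time_s: 15.75
ee_pos: [0.6075, -0.2262, 0.0954]
eef_rot: [3.14, 0.0, 1.746]
force: [-4.6, 5.0, 9.2]
grip_width: 0.0168
grip_force: 20.0
```

```bash
python3 ck.py
```

```text
L [ 0.0086 -0.2111] z 0.1144 phi 11.1 r 0.0392 F vise [-3.6  5.8] 9.2 0.016823303500843437 15.75
```

Call:
send_rows([
  [[0, 0.32, 0.1], [0, 0, 0], -1],
  [[0, 0.28, 0.18], [0, 0, 0], -1],
  [[0, 0.22, 0.24], [0, 0, 0], -1],
  [[0, 0.15, 0.29], [0, 0, 0], -1],
  [[0, 0.07, 0.32], [0, 0, 0], -1],
  [[0, -0.01, 0.33], [0, 0, 0], -1],
  [[0, -0.1, 0.32], [0, 0, 0], -1],
  [[0, -0.18, 0.28], [0, 0, 0], -1],
  [[0, -0.24, 0.22], [0, 0, 0], -1],
])

```text
time_s: 16.65
ee_pos: [0.621, -0.2234, 0.0252]
eef_rot: [-3.14, -0.001, 1.746]
force: [-10.5, 7.9, 22.8]
grip_width: 0.0176
grip_force: 19.9
```

```bash
python3 ck.py
```

```text
L [ 0.0223 -0.2107] z 0.0442 phi 146.1 r 0.0382 F vise [-8.9  9.6] 22.8 0.01759254040766439 16.65
```

Call:
send_rows([
  [[0.03, -0.31, 0.11], [0, 0, 0], -1],
  [[0, -0.33, 0.05], [0, 0, 0], -1],
  [[0, -0.33, -0.01], [0, 0, 0], -1],
  [[0, -0.32, -0.1], [0, 0, 0], -1],
  [[0, -0.28, -0.18], [0, 0, 0], -1],
  [[0, -0.22, -0.24], [0, 0, 0], -1],
  [[0, -0.15, -0.29], [0, 0, 0], -1],
  [[0, -0.07, -0.32], [0, 0, 0], -1],
  [[0, 0.01, -0.33], [0, 0, 0], -1],
])

```text
time_s: 17.55
ee_pos: [0.5634, -0.2342, 0.0646]
eef_rot: [3.139, 0.002, 1.745]
force: [13.8, -2.5, -7.1]
grip_width: 0.0174
grip_force: 19.9
```

```bash
python3 ck.py
```

```text
L [-0.0363 -0.2112] z 0.0836 phi -78.5 r 0.0381 F vise [13.1 -4.9] -7.1 0.017392372798857466 17.55
```

Call:
send_rows([
  [[-0.02, 0.13, -0.32], [0, 0, 0], -1],
  [[0, 0.18, -0.28], [0, 0, 0], -1],
  [[0, 0.24, -0.22], [0, 0, 0], -1],
  [[0, 0.29, -0.15], [0, 0, 0], -1],
  [[0, 0.32, -0.07], [0, 0, 0], -1],
  [[0, 0.33, 0.01], [0, 0, 0], -1],
  [[0, 0.32, 0.1], [0, 0, 0], -1],
  [[0, 0.28, 0.18], [0, 0, 0], -1],
  [[0, 0.22, 0.24], [0, 0, 0], -1],
  [[0, 0.15, 0.29], [0, 0, 0], -1],
  [[0, 0.07, 0.32], [0, 0, 0], -1],
  [[0, -0.01, 0.33], [0, 0, 0], -1],
])

```text
time_s: 18.75
ee_pos: [0.6375, -0.2204, 0.0505]
eef_rot: [3.141, -0.0, 1.746]
force: [-2.6, 4.3, 5.6]
grip_width: 0.0174
grip_force: 19.9
```

```bash
python3 ck.py
```

```text
L [ 0.0391 -0.2106] z 0.0695 phi 99.7 r 0.0387 F vise [-1.8  4.7] 5.6 0.01741630228017396 18.75
```

Forces are low now; completing the second turn.

Call:
send_rows([
  [[0.02, -0.1, 0.32], [0, 0, 0], -1],
  [[0, -0.18, 0.28], [0, 0, 0], -1],
  [[0, -0.24, 0.22], [0, 0, 0], -1],
  [[0, -0.29, 0.15], [0, 0, 0], -1],
  [[0, -0.32, 0.07], [0, 0, 0], -1],
  [[0, -0.33, -0.01], [0, 0, 0], -1],
  [[0, -0.32, -0.1], [0, 0, 0], -1],
  [[0, -0.28, -0.18], [0, 0, 0], -1],
  [[0, -0.22, -0.24], [0, 0, 0], -1],
  [[0, -0.15, -0.29], [0, 0, 0], -1],
  [[0, -0.07, -0.32], [0, 0, 0], -1],
  [[0, 0.01, -0.33], [0, 0, 0], -1],
])

```text
time_s: 19.95
ee_pos: [0.5634, -0.2341, 0.0646]
eef_rot: [3.14, 0.002, 1.745]
force: [14.3, -4.8, -7.2]
grip_width: 0.0173
grip_force: 19.9
```

```bash
python3 ck.py
python3 - <<'E'
from h import *
from station import get_obs
c=snap("w6"); Q=cloud(c,True).reshape(-1,3)
a=np.radians(10.1); R=np.array([[np.cos(a),np.sin(a)],[-np.sin(a),np.cos(a)]]); mate=np.array([.5621,-.0199])
L=(Q[:,:2]-mate)@R.T
j=(abs(L[:,0])<.045)&(L[:,1]>-.1)&(L[:,1]<-.03)&(abs(Q[:,2]-.0975)<.0025); print("jaw",j.sum(),np.percentile(L[j],[1,99],axis=0))
j=(abs(L[:,0])<.045)&(L[:,1]>-.1)&(L[:,1]<.014)&(Q[:,2]>.1008)&(Q[:,2]<.108); print("halves",j.sum(),np.percentile(L[j],[.5,99.5],axis=0))
E
```

```text
L [-0.0363 -0.2111] z 0.0836 phi -78.5 r 0.038 F vise [13.2 -7.3] -7.2 0.017308916540405044 19.95
jaw 1752 [[-0.03651528 -0.07953655]
 [ 0.03731522 -0.0686668 ]]Traceback (most recent call last):
  File "<stdin>", line 7, in <module>
    return _quantile_unchecked(
        a, q, axis, out, overwrite_input, method, keepdims, weights)
    return _ureduce(a,
                    func=_quantile_ureduce_func,
    ...<5 lines>...
                    overwrite_input=overwrite_input,
                    method=method)
    r = func(a, **kwargs)
    result = _quantile(arr,
                       quantiles=q,
    ...<2 lines>...
                       out=out,
                       weights=wgt)
    slices_having_nans = np.isnan(arr[-1, ...])
                                  ~~~^^^^^^^^^
IndexError: index -1 is out of bounds for axis 0 with size 0
```

Call:
send_rows([
  [[-0.02, 0.12, -0.32], [0, 0, 0], -1],
  [[0, 0.18, -0.28], [0, 0, 0], -1],
  [[0, 0.24, -0.22], [0, 0, 0], -1],
  [[0, 0.29, -0.15], [0, 0, 0], -1],
  [[0, 0.32, -0.07], [0, 0, 0], -1],
  [[0, 0.33, 0.01], [0, 0, 0], -1],
  [[0, 0.32, 0.1], [0, 0, 0], -1],
  [[0, 0.28, 0.18], [0, 0, 0], -1],
  [[0, 0.22, 0.24], [0, 0, 0], -1],
])

```text
time_s: 20.9
ee_pos: [0.6321, -0.2214, 0.079]
eef_rot: [3.142, -0.0, 1.746]
force: [-5.0, 2.1, 2.8]
grip_width: 0.0178
grip_force: 19.9
```

Call:
send_rows([
  [[0, 0.09, 0.14], [0, 0, 0], -1],
  [[0, 0.07, 0.15], [0, 0, 0], -1],
  [[0, 0, 0], [0, 0, 0], -1],
])

```text
time_s: 21.2
ee_pos: [0.6363, -0.2206, 0.0698]
eef_rot: [-3.141, -0.001, 1.746]
force: [2.3, 0.9, -3.3]
grip_width: 0.0173
grip_force: 19.9
```

```bash
python3 ck.py
python3 - <<'E'
from h import *
c=snap("w7"); Q=cloud(c,True).reshape(-1,3)
a=np.radians(10.1); R=np.array([[np.cos(a),np.sin(a)],[-np.sin(a),np.cos(a)]]); mate=np.array([.5621,-.0199])
L=(Q[:,:2]-mate)@R.T
j=(abs(L[:,0])<.045)&(L[:,1]>-.1)&(L[:,1]<-.02)&(abs(Q[:,2]-.0975)<.0025); print("jaw",j.sum(),np.percentile(L[j],[1,99],axis=0))
cv2.imwrite("pics/w7.png",c["pixels"][:,:,::-1])
E
```

```text
L [ 0.0378 -0.2106] z 0.0888 phi 70.8 r 0.039 F vise [2.5 0.4] -3.3 0.017313636956846137 21.2
jaw 767 [[-0.03713793 -0.07277003]
 [ 0.03251742 -0.06508583]]
```

Call:
send_rows([
  [[0, 0.05, 0.21], [0, 0, 0], -1],
  [[0, 0.02, 0.22], [0, 0, 0], -1],
])

```text
time_s: 21.45
ee_pos: [0.6383, -0.2203, 0.0581]
eef_rot: [-3.142, -0.0, 1.746]
force: [-4.2, 3.9, 4.3]
grip_width: 0.0176
grip_force: 19.9
```

Call:
send_rows([
  [[0, -0.01, 0.11], [0, 0, 0], -1],
  [[0, -0.01, 0.11], [0, 0, 0], -1],
])

```text
time_s: 21.65
ee_pos: [0.6377, -0.2204, 0.0514]
eef_rot: [-3.142, -0.0, 1.746]
force: [-3.6, 4.3, 4.1]
grip_width: 0.0169
grip_force: 19.9
```

```bash
python3 ck.py
```

```text
L [ 0.0392 -0.2107] z 0.0704 phi 98.4 r 0.0387 F vise [-2.8  4.9] 4.1 0.01690075911696263 21.65
```

Call:
send_rows([
  [[0, -0.02, 0.11], [0, 0, 0], -1],
  [[0, -0.03, 0.11], [0, 0, 0], -1],
])

```text
time_s: 21.85
ee_pos: [0.636, -0.2208, 0.0448]
eef_rot: [-3.141, -0.0, 1.746]
force: [-5.8, 4.8, 6.0]
grip_width: 0.0176
grip_force: 19.9
```

Call:
send_rows([
  [[0, -0.04, 0.1], [0, 0, 0], -1],
  [[0, -0.05, 0.1], [0, 0, 0], -1],
])

```text
time_s: 22.05
ee_pos: [0.6334, -0.2212, 0.039]
eef_rot: [-3.141, -0.0, 1.746]
force: [-4.9, 4.6, 7.2]
grip_width: 0.0174
grip_force: 19.9
```

```bash
python3 ck.py
```

```text
L [ 0.0349 -0.2107] z 0.058 phi 118.0 r 0.0383 F vise [-4.   5.4] 7.2 0.017443925808071643 22.05
```

Call:
send_rows([
  [[0, -0.06, 0.1], [0, 0, 0], -1],
  [[0, -0.06, 0.09], [0, 0, 0], -1],
])

```text
time_s: 22.25
ee_pos: [0.6299, -0.2219, 0.0336]
eef_rot: [-3.141, -0.0, 1.746]
force: [-7.0, 5.7, 11.5]
grip_width: 0.0173
grip_force: 19.9
```

```bash
cat >> ck.py <<'E'
ph=np.arctan2(L[0]-.001,z-.076); f=R@o["force"][:2]; print("Ft",f[0]*-np.cos(ph)+o["force"][2]*np.sin(ph))
E
python3 ck.py
python3 - <<'E'
from h import *
c=snap("w8"); Q=cloud(c,True).reshape(-1,3)
a=np.radians(10.1); R=np.array([[np.cos(a),np.sin(a)],[-np.sin(a),np.cos(a)]]); mate=np.array([.5621,-.0199])
L=(Q[:,:2]-mate)@R.T
j=(abs(L[:,0])<.045)&(L[:,1]>-.1)&(L[:,1]<.06)&(abs(Q[:,2]-.0975)<.0025); print("jaw",j.sum(),np.percentile(L[j],[1,99],axis=0))
E
```

```text
L [ 0.0313 -0.2107] z 0.0526 phi 127.6 r 0.0383 F vise [-5.9  6.9] 11.5 0.017280554159513337 22.25
Ft 5.458528086697503Traceback (most recent call last):
  File "<stdin>", line 5, in <module>
    return _quantile_unchecked(
        a, q, axis, out, overwrite_input, method, keepdims, weights)
    return _ureduce(a,
                    func=_quantile_ureduce_func,
    ...<5 lines>...
                    overwrite_input=overwrite_input,
                    method=method)
    r = func(a, **kwargs)
    result = _quantile(arr,
                       quantiles=q,
    ...<2 lines>...
                       out=out,
                       weights=wgt)
    slices_having_nans = np.isnan(arr[-1, ...])
                                  ~~~^^^^^^^^^
IndexError: index -1 is out of bounds for axis 0 with size 0
```

Call:
send_rows([
  [[0, -0.08, 0.08], [0, 0, 0], -1],
  [[0, -0.09, 0.07], [0, 0, 0], -1],
])

```text
time_s: 22.5
ee_pos: [0.6255, -0.2228, 0.0294]
eef_rot: [3.14, 0.0, 1.746]
force: [0.5, 6.3, 6.3]
grip_width: 0.0176
grip_force: 19.9
```

```bash
python3 ck.py
```

```text
L [ 0.0269 -0.2108] z 0.0484 phi 136.8 r 0.0378 F vise [1.6 6.1] 6.3 0.01756403922317939 22.5
Ft 5.470672153786337
```

Call:
send_rows([
  [[0, -0.08, 0.07], [0, 0, 0], -1],
  [[0, -0.09, 0.06], [0, 0, 0], -1],
])

```text
time_s: 22.7
ee_pos: [0.6208, -0.2236, 0.0257]
eef_rot: [3.139, 0.001, 1.746]
force: [0.0, 5.7, 8.6]
grip_width: 0.0174
grip_force: 19.9
```

```bash
python3 ck.py
```

```text
L [ 0.022  -0.2109] z 0.0447 phi 146.1 r 0.0377 F vise [1.  5.6] 8.6 0.017374763357240693 22.7
Ft 5.65584320078427
```

Call:
send_rows([
  [[0, 0, 0], [0, 0, 0], -1],
  [[0, 0, 0], [0, 0, 0], -0.4],
  [[0, 0, 0], [0, 0, 0], -0.2],
  [[0, 0, 0], [0, 0, 0], -0.1],
  [[0, 0, 0], [0, 0, 0], -0.1],
  [[0, 0, -0.5], [0, 0, 0], -0.1],
  [[0, 0, -1], [0, 0, 0], -0.1],
  [[0, 0, -1], [0, 0, 0], -0.1],
  [[0, 0, -1], [0, 0, 0], -0.1],
  [[0, 0, -1], [0, 0, 0], -0.1],
  [[0, 0, -1], [0, 0, 0], -0.1],
  [[0, 0, -1], [0, 0, 0], -0.1],
])

```text
time_s: 23.9
ee_pos: [0.6198, -0.2238, 0.2223]
eef_rot: [3.141, 0.001, 1.746]
force: [0.3, -0.0, 0.6]
grip_width: 0.0426
grip_force: 0.0
```

Call:
send_rows([
  [[0.6, -0.5, 0], [0, 0, 0], -0.1],
  [[0.9, -0.3, 0], [0, 0, 0], -0.1],
  [[0.6, 0, 0], [0, 0, 0], -0.1],
  [[0, 0, 0], [0, 0, 0], -0.1],
  [[0, 0, 0], [0, 0, 0], -0.1],
])

```text
time_s: 24.4
ee_pos: [0.5859, -0.166, 0.2202]
eef_rot: [3.141, 0.0, 1.746]
force: [0.6, -0.6, -0.6]
grip_width: 0.0421
grip_force: 0.0
```

```bash
cat > jw.py <<'E'
from h import *
import sys
c=snap(sys.argv[1]); Q=cloud(c,True).reshape(-1,3)
a=np.radians(10.1); R=np.array([[np.cos(a),np.sin(a)],[-np.sin(a),np.cos(a)]]); mate=np.array([.5621,-.0199])
L=(Q[:,:2]-mate)@R.T
def st(n,m): print(n,m.sum(),np.percentile(L[m],[.5,2,98,99.5],axis=0).round(4).tolist(),np.median(Q[m,2]) if m.any() else 0) if m.sum()>20 else print(n,"none")
b=abs(L[:,0])<.03
st("jaw",b&(L[:,1]>-.1)&(L[:,1]<-.02)&(abs(Q[:,2]-.0975)<.0025))
st("halves",b&(L[:,1]>-.1)&(L[:,1]<.014)&(Q[:,2]>.102)&(Q[:,2]<.108))
st("mate side",(abs(L[:,0])<.05)&(abs(L[:,1])<.01)&(Q[:,2]>.102)&(Q[:,2]<.108))
st("loose side",(abs(L[:,0])<.05)&(abs(L[:,1]+.03)<.01)&(Q[:,2]>.102)&(Q[:,2]<.108))
px=c["pixels"].reshape(-1,3).astype(int)
st("knob",(abs(L[:,0])<.07)&(L[:,1]<-.185)&(L[:,1]>-.25)&(Q[:,2]>.02)&(Q[:,2]<.12)&(px.max(1)<50))
E
python3 jw.py w9; python3 ck.py
```

```text
jaw 1399 [[-0.0292, -0.0684], [-0.0282, -0.0684], [0.0285, -0.0448], [0.0295, -0.0446]] 0.09745258519786748
halves 3103 [[-0.0294, -0.0444], [-0.0284, -0.0435], [0.0288, 0.0128], [0.0298, 0.0137]] 0.1045591673928286
mate side 1060 [[-0.0295, -0.0098], [-0.0285, -0.0096], [0.0289, 0.0095], [0.0298, 0.0098]] 0.10460322486630226
loose side 1125 [[-0.0294, -0.0396], [-0.0283, -0.0395], [0.0296, -0.0208], [0.0307, -0.0201]] 0.1045416129522866
knob 388 [[0.0143, -0.2271], [0.0144, -0.2264], [0.0295, -0.1862], [0.0298, -0.1857]] 0.05294987302940579
L [-0.0022 -0.1483] z 0.2389 phi -1.1 r 0.1629 F vise [-0.3 -0.2] -0.3 0.0423859319948606 24.45
Ft 0.30361277924123553
```

Call:
send_rows([
  [[0.3, 0, 0.8], [0, 0, 0], -0.1],
  [[0, 0, 0.9], [0, 0, 0], -0.1],
  [[0, 0, 0], [0, 0, 0], -0.1],
  [[0, 0, 0], [0, 0, 0], -0.1],
])

```text
time_s: 24.85
ee_pos: [0.5842, -0.1577, 0.1691]
eef_rot: [-3.141, -0.0, 1.745]
force: [1.4, 0.7, 0.2]
grip_width: 0.0421
grip_force: 0.0
```

```bash
python3 jw.py w10
python3 - <<'E'
from h import *
c=dict(np.load("w10.npz")); x,y=proj(c,[[.569,-.064,.1]],True)[0].astype(int); print(x,y)
y=max(y,75);cv2.imwrite("pics/w10.png",cv2.resize(c["pixels"][y-75:y+75,x-100:x+100,::-1],(800,600),interpolation=cv2.INTER_CUBIC))
E
```

```text
jaw 2095 [[-0.0299, -0.0691], [-0.0291, -0.0684], [0.029, -0.0444], [0.0298, -0.0439]] 0.09742586633257319
halves 4456 [[-0.0291, -0.0442], [-0.0283, -0.0434], [0.029, 0.0129], [0.0298, 0.0137]] 0.10457009659880373
mate side 1525 [[-0.0298, -0.0097], [-0.0289, -0.0094], [0.0291, 0.0097], [0.0299, 0.0099]] 0.10456967776514622
loose side 1620 [[-0.029, -0.0399], [-0.0282, -0.0394], [0.0297, -0.0206], [0.0305, -0.0204]] 0.10456447465977411
knob 486 [[0.0141, -0.2276], [0.0142, -0.2263], [0.0298, -0.1862], [0.0303, -0.1855]] 0.05300346882015915
254 92
```

View pics/w10.png

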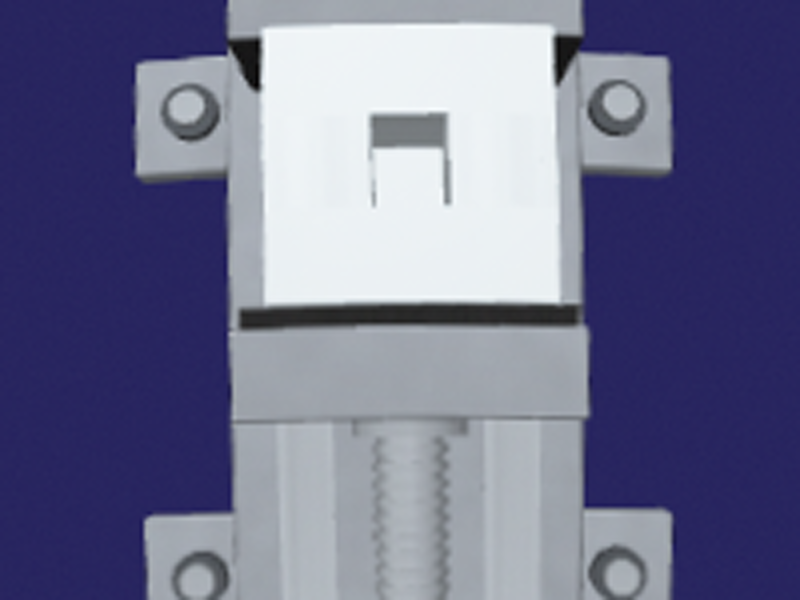

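The liner (rows 307–326) shows about 4.3 of its 6 mm, so it is compressed about 1.5 mm, roughly 35–40 N, between the 6 and 80 N limits. The halves are flush and the robot is clear of everything. Handing in.

```bash
python3 -c "
from station import *
print(hand_in())"
```

```text
the job is handed in; nothing more can be done
None
```

The job is handed in at about 25 s of the 72 s allowed, with no verdict returned: the loose half stands flush against its mate, ends level within about 0.5 mm, and was let go before cranking; the jaw bears on it at an estimated 35–40 N (judged from the liner's squash, not measured directly), and the arm is clear of everything.

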